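Hang an L-plate level on a spring hook

TASK

Take the aluminium L-plate off the sloping rest, stand it foot down in the slotted block and let go, so that it can be taken again from above. Hang it on the rod of the spring hook by the one hole from which it hangs level and, before letting go, tug it gently down about one centimetre against the spring to make sure it is held. Then let the hook rise and leave the plate hanging free, level and still, without knocking the small things on the desk about.

Things in the scene. Friction and masses are not known exactly. Their poses are not given: they have to be found in the camera images.
- l_plate: Aluminium L-plate, even 10 mm thick, about 0.2 kg. Origin: middle of the foot's lower edge, mid-thickness. x through the thickness (away from the robot at first), y along the bar (left at first), z foot to bar. Leg: y -26 to 26, z 0 to 110 mm. Bar: y -84 to 26, z 110 to 150 mm, with four 14 mm through holes, hole tops 19 mm below the top edge. Starts leaning back 30 degrees on the rest.
- hole_1 (a point): Centre of the hole farthest out on the overhanging end of the bar, plate y = -69 mm, z = 124 mm, mid-thickness; axes as the plate's.
- hole_2 (a point): Centre of the second hole, plate y = -41 mm, z = 124 mm.
- hole_3 (a point): Centre of the third hole, plate y = -13 mm, z = 124 mm.
- hole_4 (a point): Centre of the fourth hole, at the corner end of the bar above the leg, plate y = 15 mm, z = 124 mm.
- rest: Fixed grey sloping rest, 150 x 170 mm base. Origin under its middle; x away from the robot. Solid board leaning back 30 degrees from upright, from x -45, z 22 mm up to x 37, z 164 mm; ledge at its foot with a lip 8 mm high, 16 mm in front of the board. The plate stands on the ledge, its back flat on the board: no finger fits behind it, but the leg's side edges are free.
- slot_block: Fixed dark steel block 54 x 100 mm, 42 mm high. Origin under its middle. A straight slot 14 mm wide, 32 mm deep (floor at z = 10 mm) runs along its y axis, open at both ends; x is across it. The plate's foot goes in, its thickness across the slot; it then leans at most 8 degrees, its top edge 160 mm over the desk.
- hook_stand: Fixed stand: steel base x -30 to 80, y -45 to 45, 10 mm thick; aluminium post 30 mm wide at x 51 to 69 mm, 239 mm high. Origin on the desk under the middle of the rod. The rod points along the stand's -x, towards the robot.
- hook_rod (a point): Middle of the hook's level steel rod, 200 mm above the desk when nothing hangs on it; moves with the hook. Axes as the stand's. The rod is 6 mm in diameter, from x -40 mm (free end, a ball of 9 mm) to x +39 mm (the carriage on the post).
- hook (a joint): How far the sprung hook has been drawn down, m: 0 at the top, up to 0.040 at the stop. Spring 400 N/m; the hanging plate alone draws it down by 4 to 7 mm. A gentle tug draws it to between 0.010 and 0.025; past 0.035 is a yank.
- tape_roll: Bystander: roll of cream tape lying flat, 104 mm across, 25 high. Origin under its middle.
- glue_stick: Bystander: blue glue stick standing upright, 26 mm across, 85 high. Origin under its middle.
- eraser: Bystander: eraser in a blue sleeve, 20 x 53 x 11 mm. Origin under its middle.
- note_block: Bystander: purple striped block of notes, 80 x 52 x 15 mm. Origin under its middle.

How it is judged:
By the outcome, as a careful person would: the job done as asked, in the order asked, and still so for the second after the job is handed in, with the robot touching nothing.
It also fails if it takes over 67 s, if anything falls off the work surface, if the arm or the gripper's body presses on something with over 40 N, if the wrist force passes 120 N, or if a joint passes its speed limit or range.

ROBOT

A 6-joint arm with a two-finger parallel gripper is mounted at the origin on a cart in front of the work surface, level with it; the furniture and walls round the work are solid. World frame = base frame: x ahead of the robot, y to its left, z up, the work surface at z = 0. Lengths are in m, angles in rad, forces in N, time in s.
With the tool pointing down it reaches from about 0.425 to 0.95 m from the base axis. Payload 14.7 kg.
Tool frame: the origin (TCP) lies between the finger pads; the fingertips stand 14 mm ahead of it and the grasp point (between the pads) lies 5 mm behind it; z points along the fingers, y is the line along which they close (so a half turn about z gives the same grasp; the last joint's range is limited). The gripper opens to 85 mm and grips with 20 to 120 N. Pads are 22 mm wide; open, the fingers measure 114 mm over their backs; the gripper's body (76 mm by 85 mm) begins 54 mm behind the grasp point. The pads swing forward as they close: fully open they stand 13 mm farther back than shut.
Start: joints at [1.202, 0.48, 1.596, -0, 1.065, -0.047], TCP at [0.206, 0.617, 0.245] pointing down, gripper open.
Joint ranges: [-2.75, 2.75], [-0.82, 2.05], [0.23, 2.67], [-1.56, 4.7], [0.09, 2.69], [-2.92, 2.92]. Speed limits (rad/s): [1.89, 1.89, 2.39, 3.01, 3.01, 3.01].

INTERFACE

Orientations are given as a rotation vector (axis times angle).
In Python, from station import ctrl gives the robot as it stands. Calls block until the motion is done:
- ctrl.move_pose(position, orientation): joint-space move of the TCP to a pose.
- ctrl.line_to(position, frame=None, feed=0.15, max_force=None): straight line of the TCP; frame=None keeps the orientation; feed is the mean speed in m/s. With max_force (N) it stops when the force on the tool has changed by that much, and returns True; else False.
- ctrl.move_joints(angles): joint-space move.
- ctrl.grip(opening, strength=None): finger opening in m; strength is the grip in N (None keeps the last); returns when the fingers have stopped.
- ctrl.dwell(seconds).
- ctrl.inverse_kinematics(position, orientation): joint angles nearest the present ones, or None.
- ctrl.read_state(): the state.
- ctrl.camera(name): name is "scene" or "top"; returns a dict with "pixels" (400x640x3 uint8, red, green, blue), "K" (3x3 intrinsics, pixels), "rvec" (rotation vector, rad) and "tvec" (3), from world to camera coordinates, as OpenCV has them. Camera axes: x right, y down, z forward; pixel columns grow to the right and rows downward; lengths in m; the calibration is good to about 2 mm. A picture is of the moment at which its call begins. There is no depth.
A pose or a line that the arm cannot do raises ctrl.IKError and nothing moves.
- ctrl.close_job(): hands the job in; it is judged then, once.
The state is a dict: "t": time; "joint_positions": joint angles; "joint_velocities": joint speeds; "tau": joint torques, N m; "tool_pos": TCP position; "eef_rot": TCP orientation; "force": force on the tool from outside, world axes, zero at the start; "ft_torque": the same for the moment, N m; "opening": finger opening in m; "finger_force": force on a finger pad.
Only numpy, scipy, OpenCV 4.12 (cv2) and the standard library are available. Lean on these libraries where they do the work, as an engineer would, in place of code of your own. Each camera call takes 0.05 s, during which the arm holds its last target. There are 200 camera calls.

## Working session

There is one attempt and no reset: what is moved stays moved. The work goes in short steps, each a Python script; the robot and the scene stay as the last script left them, time stands still between calls to the robot, and variables do not carry over. Pictures are saved under pics/ and viewed, at most 10 in all, crops included, and the job is handed in when it is done.

```bash
ls; mkdir -p pics; python3 - <<'E'
from station import ctrl
import cv2,numpy as np
for n in("scene","top"):
    c=ctrl.camera(n); np.savez(f"{n}0.npz",**c); print(n,c["K"].tolist(),c["rvec"],c["tvec"], (-cv2.Rodrigues(np.array(c["rvec"]))[0].T@np.array(c["tvec"]).reshape(3)))
    cv2.imwrite(f"pics/{n}0.png",c["pixels"][:,:,::-1])
print(ctrl.read_state())
E
```

```text
pics
scene [[433.5710999012685, 0.0, 320.0646205931964], [0.0, 433.5710999012685, 199.2618248937576], [0.0, 0.0, 1.0]] [ 1.95959023 -0.73172508  0.40290185] [-0.3160521   0.31046284  0.56564185] [ 0.02673309 -0.47962386  0.53429683]
top [[372.3865265229572, 0.0, 317.369934367973], [0.0, 372.3865265229572, 203.24362875778968], [0.0, 0.0, 1.0]] [ 2.15398617 -2.17953359  0.12221469] [0.0975365  0.48924076 0.95559484] [0.38325221 0.09573749 1.00298727]
{'t': 0.1, 'joint_positions': array([ 1.20241990e+00,  4.80757110e-01,  1.59679321e+00, -1.37414024e-05,
        1.06510311e+00, -4.65676197e-02]), 'joint_velocities': array([ 0.00079553, -0.00150717, -0.00199781,  0.00049954,  0.00049527,
       -0.00151659]), 'tau': array([-6.93902621e-04, -9.52259231e+01, -4.31025767e+01,  3.54092060e-05,
        5.45487885e-03, -2.54180804e-05]), 'tool_pos': array([0.20542408, 0.6163226 , 0.24475094]), 'eef_rot': array([-5.03274151e-01, -3.10080923e+00,  1.63430878e-03]), 'force': array([-0.55855079,  0.30621653, -0.49708189]), 'ft_torque': array([-0.01875863,  0.0099925 , -0.00136194]), 'finger_force': 0.0, 'opening': 0.08526250909465515}
```

View pics/scene0.png

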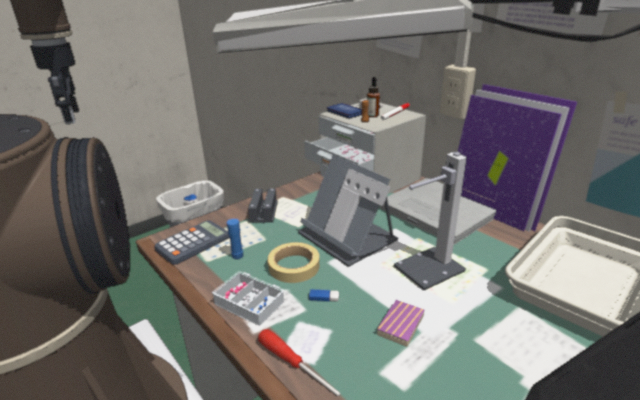

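View pics/top0.png

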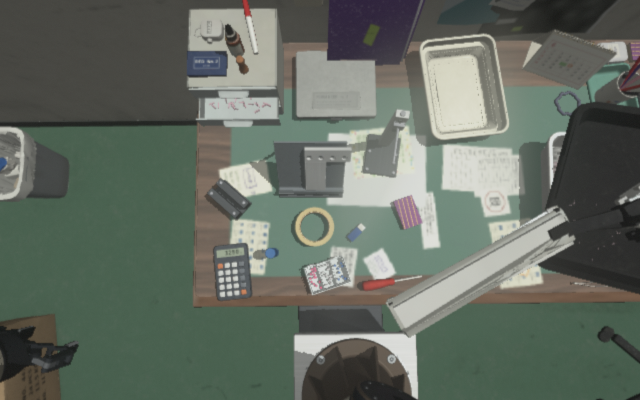

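The overview shows the rest with the plate (scene 340,210; top 312,168), the slot block (scene 262,205; top 228,199) and the stand (scene 440,240; top 385,150). I'm enlarging both for measurement.

```bash
python3 - <<'E'
import cv2
t=cv2.imread("pics/top0.png");s=cv2.imread("pics/scene0.png")
cv2.imwrite("pics/tc.png",cv2.resize(t[100:235,200:420][:, :],None,fx=3.6,fy=3.6,interpolation=cv2.INTER_CUBIC))
cv2.imwrite("pics/sc.png",cv2.resize(s[145:295,240:480],None,fx=3.3,fy=3.3,interpolation=cv2.INTER_CUBIC))
E
```

```text
(no output)
```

View pics/tc.png

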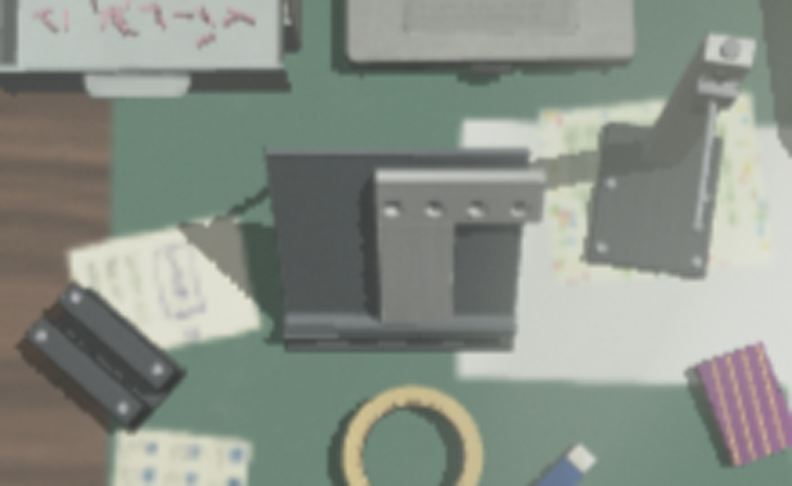

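View pics/sc.png

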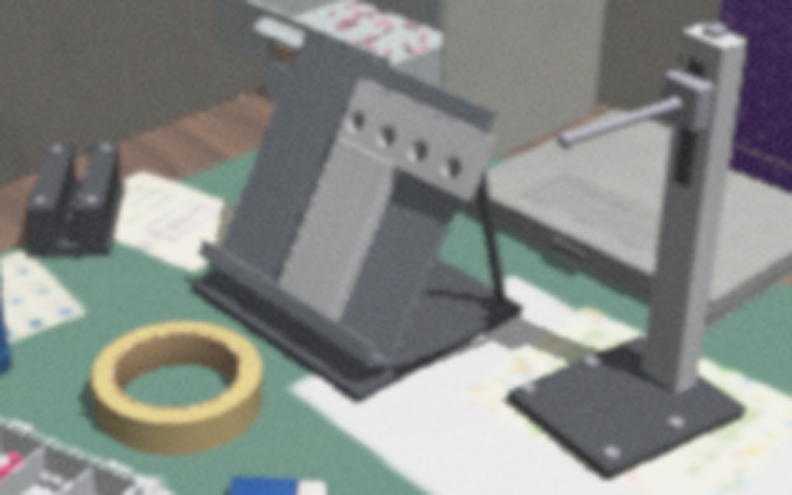

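The crops give clear holes, block corners and bolts, stand base corners and rod tip. For example, the holes in the top crop run from (392,209) to (519,209), and the rod tip is at top crop (700,228) and scene crop (562,140). Next I fit poses from both views.

```bash
cat > h.py <<'E'
import numpy as np,cv2
from scipy.optimize import least_squares
from scipy.spatial.transform import Rotation as R
C={n:dict(np.load(n+"0.npz")) for n in("scene","top")}
def proj(n,P):
    c=C[n]; return cv2.projectPoints(np.array(P,float).reshape(-1,3),c["rvec"],c["tvec"],c["K"],None)[0].reshape(-1,2)
def fit(pts,pose,p0):  # pts: (cam,px,local); pose(p)->(R,t)
    def f(p):
        r,t=pose(p); return np.concatenate([(proj(n,r.apply(l)+t)-q).ravel() for n,q,l in pts])
    s=least_squares(f,p0,loss="soft_l1",x_scale=[.01]*(len(p0)-1)+[.1]); return s.x,f(s.x).reshape(-1,2)
yaw=lambda p:(R.from_euler("z",p[2]),np.array([p[0],p[1],0]))
platepose=lambda p:(R.from_euler("z",p[3])*R.from_euler("y",np.pi/6),np.array(p[:3]))
E
cat > m.py <<'E'
from h import *
T=lambda u,v:("top",np.array([200+(u+.5)/3.6-.5,100+(v+.5)/3.6-.5]))
S=lambda u,v:("scene",np.array([240+(u+.5)/3.3-.5,145+(v+.5)/3.3-.5]))
mk=lambda L:[(*a,np.array(b)/1000) for a,b in L]
h4,h3,h2,h1=[(-5,y,124) for y in(15,-13,-41,-69)]
pl=mk([(T(392,209),h4),(T(434,209),h3),(T(476,210),h2),(T(519,209),h1),(S(357,121),h4),(S(386,136),h3),(S(417,151),h2),(S(452,168),h1),
 (T(379,183),(-5,26,150)),(T(545,185),(-5,-84,150)),(T(541,222),(-5,-84,110)),(S(472,200),(-5,-84,110)),(S(495,124),(-5,-84,150)),(S(362,82),(-5,26,150))])
bl=mk([(T(72,283),(27,50,42)),(T(185,372),(27,-50,42)),(T(125,430),(-27,-50,42)),(T(20,343),(-27,50,42))])
# bolt mid point = centre
b=np.mean([[76,297],[158,369],[40,335],[123,408]],0); bl+=mk([(T(*b),(0,0,42))]*3+[(S(*np.mean([[57,148],[107,148],[40,200],[104,200]],0)),(0,0,42))])
st=mk([(T(585,262),(-30,45,10)),(T(703,278),(-30,-45,10)),(T(605,124),(80,45,10)),(T(700,228),(-40,0,200)),(S(562,140),(-40,0,200)),
 (S(513,394),(-30,45,10)),(S(609,463),(-30,-45,10)),(S(743,403),(80,-45,10)),(T(730,50),(60,0,239))])
for nm,L,po,p0 in(("plate",pl,platepose,[.6,.1,.03,0]),("block",bl,yaw,[.5,.33,-.7]),("stand",st,yaw,[.6,-.1,0])):
    x,r=fit(L,po,p0); print(nm,np.round(x,4)); print(np.round(r,1).tolist())
E
python3 m.py
```

```text
plate [ 0.5293  0.0965  0.025  -0.0011]
[[0.2, 0.3], [0.3, 0.1], [0.4, -0.3], [0.3, -0.1], [-0.1, 0.2], [0.5, 0.1], [1.0, 0.2], [0.6, -0.1], [-1.2, -0.2], [0.1, -1.2], [0.1, 0.2], [-2.5, -0.5], [-1.6, 3.4], [-0.6, -1.2]]
block [ 0.505   0.3258 -0.7061]
[[0.0, -0.3], [-2.4, -0.6], [0.5, -0.8], [0.7, -1.2], [0.0, 0.5], [0.0, 0.5], [0.0, 0.5], [-1.1, 0.3]]
stand [ 0.5975 -0.0798 -0.1454]
[[0.2, 0.2], [0.4, 0.1], [-0.6, -0.7], [-1.4, 0.2], [1.0, 0.4], [-3.1, -0.9], [-0.0, 3.1], [1.3, 0.8], [-0.7, -0.2]]
```

```bash
cat >> h.py <<'E'
def tool(Rp,tp,th,sgn,corner=(.0035,.085),back=0.,ahead=.0107):
    c,s=np.cos(th),np.sin(th); z=np.array([c,0,-s]);y=np.array([0,sgn,0.]);x=np.cross(y,z)
    up=np.array([s,0,c]); P=np.array([corner[0],0,corner[1]])-(ahead+back)*z-.011*up
    return Rp.apply(P)+tp,(Rp*R.from_matrix(np.c_[x,y,z])).as_rotvec()
PP=platepose([.5293,.0965,.025,-.001])
BL=np.array([.505,.3258,-.7061])
def slot(z,yv=0.,bl=BL): r=R.from_euler("z",bl[2]); return r,np.array([bl[0],bl[1],z])+r.apply([0,yv,0])
E
python3 - <<'E'
from h import *
from m import bl,T,mk
from station import ctrl
def f(p):
    r,t=yaw(p); L=[]
    for (u,v),(sx,sy) in zip([[76,297],[158,369],[40,335],[123,408]],[(1,1),(1,-1),(-1,1),(-1,-1)]):
        L.append(proj("top",r.apply([sx*p[3],sy*p[4],.042])+t)[0]-T(u,v)[1])
    return np.ravel(L)
s=least_squares(f,[.505,.326,-.7,.02,.04],x_scale=[.01,.01,.1,.01,.01]); print("bolts",s.x.round(4),s.fun.round(2))
for deg in(20,30,40,50):
  for sg in(1,-1):
    th=np.radians(deg); q=[ctrl.inverse_kinematics(*tool(*PP,th,sg,back=b)) for b in(.08,0)]
    q2=[ctrl.inverse_kinematics(*tool(*slot(z),th,sg)) for z in(.09,.0105)]+[ctrl.inverse_kinematics(*tool(*slot(.0105),th,sg,back=.08))]
    print(deg,sg,[None if a is None else np.round(a,2).tolist() for a in q+q2])
E
```

```text
plate [ 0.5293  0.0965  0.025  -0.0011]
[[0.2, 0.3], [0.3, 0.1], [0.4, -0.3], [0.3, -0.1], [-0.1, 0.2], [0.5, 0.1], [1.0, 0.2], [0.6, -0.1], [-1.2, -0.2], [0.1, -1.2], [0.1, 0.2], [-2.5, -0.5], [-1.6, 3.4], [-0.6, -1.2]]
block [ 0.505   0.3258 -0.7061]
[[0.0, -0.3], [-2.4, -0.6], [0.5, -0.8], [0.7, -1.2], [0.0, 0.5], [0.0, 0.5], [0.0, 0.5], [-1.1, 0.3]]
stand [ 0.5975 -0.0798 -0.1454]
[[0.2, 0.2], [0.4, 0.1], [-0.6, -0.7], [-1.4, 0.2], [1.0, 0.4], [-3.1, -0.9], [-0.0, 3.1], [1.3, 0.8], [-0.7, -0.2]]
bolts [ 0.5065  0.326  -0.7275  0.0187  0.0403] [-0.1  -0.11 -0.01  0.01  0.14  0.06 -0.03  0.04]
20 1 [[0.23, 0.38, 2.53, 3.48, 0.47, 1.45], [0.2, 0.58, 2.45, 3.37, 0.59, 1.53], [1.11, 0.85, 1.87, -1.21, 1.35, 1.15], [1.11, 0.99, 1.85, -1.24, 1.31, 1.27], [1.22, 0.95, 1.8, -1.11, 1.38, 1.2]]
20 -1 [[0.23, 0.38, 2.53, 3.48, 0.47, -1.69], [0.2, 0.58, 2.45, 3.37, 0.59, -1.61], [1.11, 0.85, 1.87, -1.21, 1.35, -1.99], [1.11, 0.99, 1.85, -1.24, 1.31, -1.88], [1.22, 0.95, 1.8, -1.11, 1.38, -1.94]]
30 1 [[0.19, 0.3, 2.36, 4.4, 0.1, 0.48], [0.17, 0.49, 2.33, 3.55, 0.22, 1.32], [1.07, 0.75, 1.89, 
[... 404 characters left out ...]
1.04, 1.08, 0.89], [1.01, 0.79, 1.91, -1.11, 1.01, 1.04], [1.11, 0.71, 1.87, -0.98, 1.11, 0.95]]
40 -1 [[0.16, 0.3, 2.19, -0.18, 0.31, 1.89], [0.15, 0.47, 2.19, -0.37, 0.14, 2.08], [1.01, 0.66, 1.89, -1.04, 1.08, -2.25], [1.01, 0.79, 1.91, -1.11, 1.01, -2.1], [1.11, 0.71, 1.87, -0.98, 1.11, -2.19]]
50 1 [[0.13, 0.35, 2.01, -0.04, 0.6, -1.4], [0.13, 0.49, 2.05, -0.06, 0.43, -1.39], [0.93, 0.58, 1.89, -0.9, 0.96, 0.71], [0.93, 0.7, 1.92, -0.99, 0.87, 0.87], [1.02, 0.61, 1.88, -0.86, 0.99, 0.77]]
50 -1 [[0.13, 0.35, 2.01, -0.04, 0.6, 1.74], [0.13, 0.49, 2.05, -0.06, 0.43, 1.75], [0.93, 0.58, 1.89, -0.9, 0.96, -2.43], [0.93, 0.7, 1.92, -0.99, 0.87, -2.28], [1.02, 0.61, 1.88, -0.86, 0.99, -2.37]]
```

```bash
sed -i 's/^BL=.*/BL=np.array([.5062,.326,-.722])/; s/corner=(.0035,.085)/corner=(.0035,.080)/' h.py
sed -i 's/^for nm/if __name__=="__main__":\n  for nm/; s/^    x,r=fit/      x,r=fit/' m.py
python3 - <<'E'
from h import *
from station import ctrl
th=np.radians(50)
ctrl.grip(.066,60)
ctrl.move_pose(*tool(*PP,th,1,back=.16))
for b in(.01,): print(ctrl.line_to(tool(*PP,th,1,back=b)[0],feed=.15))
hit=ctrl.line_to(tool(*PP,th,1)[0],feed=.04,max_force=8)
s=ctrl.read_state(); print(hit,s["tool_pos"]-tool(*PP,th,1)[0],s["force"],s["t"])
if hit: ctrl.line_to(s["tool_pos"]-.004*R.from_rotvec(s["eef_rot"]).apply([0,0,1]),feed=.04)
ctrl.grip(.045,80); s=ctrl.read_state(); print(s["opening"],s["finger_force"],s["force"],s["tool_pos"]-tool(*PP,th,1)[0])
c=ctrl.camera("scene"); cv2.imwrite("pics/g1.png",cv2.resize(c["pixels"][110:290,260:480,::-1],None,fx=3,fy=3,interpolation=cv2.INTER_CUBIC))
E
```

```text
False
False [-1.13530889e-04 -4.89034775e-05 -1.79735144e-04] [0.16060952 0.15951782 0.02463067] 4.175
0.04747743092907448 79.30281348992139 [-6.75895442 -1.29453592 17.03810449] [-1.16905208e-04 -5.74238576e-05  7.73489746e-04]
```

View pics/g1.png

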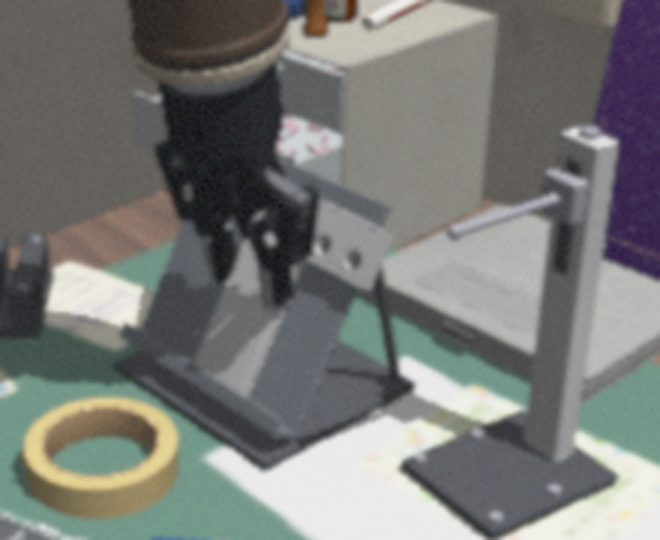

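The image shows the fingers astride the leg (fingertips at about (225,275) and (278,295)), gripping at 79 N. Lifting a little to check that the plate comes along.

```bash
python3 - <<'E'
from h import *
from station import ctrl
s=ctrl.read_state(); p=s["tool_pos"]
for d,f in(([-.003,0,.004],.03),([-.004,0,.03],.05)):
    p=p+PP[0].apply(d); ctrl.line_to(p,feed=f)
    s=ctrl.read_state(); print(s["opening"],s["finger_force"],s["force"],s["t"])
p=p+np.array([-.03,0,.09]); ctrl.line_to(p,feed=.1); ctrl.dwell(.3)
s=ctrl.read_state(); print(s["opening"],s["finger_force"],s["force"],s["ft_torque"],s["t"])
for n in("scene","top"):
    c=ctrl.camera(n); np.savez(n+"1.npz",**c)
a=np.load("scene1.npz")["pixels"][40:265,220:420,::-1]; b=np.load("top1.npz")["pixels"][80:230,230:390,::-1]
a=cv2.resize(a,None,fx=2.4,fy=2.4,interpolation=3); b=cv2.resize(b,(400,540) if 0 else (400,375),interpolation=3)
w=np.zeros((540,880,3),np.uint8); w[:540,:480]=a; w[:375,480:]=b
cv2.imwrite("pics/g2.png",w[:, :800])
E
```

```text
0.04730728339551806 82.2772660665214 [-0.25117816 -0.46001286 -2.09633194] 4.9083
0.0472667465692212 82.30696228332818 [ 0.28219569  0.14199786 -2.12813688] 5.6667
0.047496601194555635 82.34490679576993 [ 0.92233869 -0.38545692 -2.13274998] [0.02302476 0.06405084 0.01189131] 7.0667
```

View pics/g2.png

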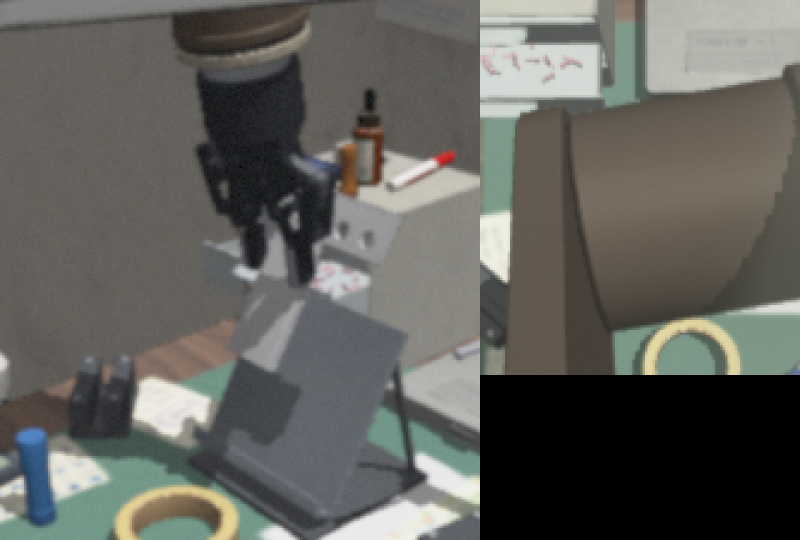

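Held (2.1 N, matching about 0.2 kg); hole 2 is at (342,230) and hole 1 at (368,240) in the crop. Now moving above the slot and measuring the plate against the block.

```bash
python3 - <<'E'
from h import *
from station import ctrl
th=np.radians(50)
ctrl.move_pose(*tool(*slot(.16),th,1)); print(ctrl.read_state()["force"])
ctrl.line_to(tool(*slot(.055),th,1)[0],feed=.12); ctrl.dwell(.3)
s=ctrl.read_state(); print(s["t"],s["force"],s["tool_pos"]-tool(*slot(.055),th,1)[0])
for n in("scene","top"):
    c=ctrl.camera(n); np.savez(n+"1.npz",**c)
a=np.load("scene1.npz")["pixels"][100:260,190:320,::-1]; b=np.load("top1.npz")["pixels"][130:250,180:290,::-1]
a=cv2.resize(a,None,fx=3.2,fy=3.2,interpolation=3); b=cv2.resize(b,None,fx=3.4,fy=3.4,interpolation=3)
print(a.shape,b.shape)
w=np.zeros((512,790,3),np.uint8); w[:512,:416]=a; w[:408,416:790]=b
cv2.imwrite("pics/g3.png",w)
E
```

```text
[ 0.87615719 -0.50143736 -0.97263812]
10.3 [-1.10163512 -0.01032736 -2.27124576] [0.00011028 0.00015812 0.00047309]
(512, 416, 3) (408, 374, 3)
```

View pics/g3.png

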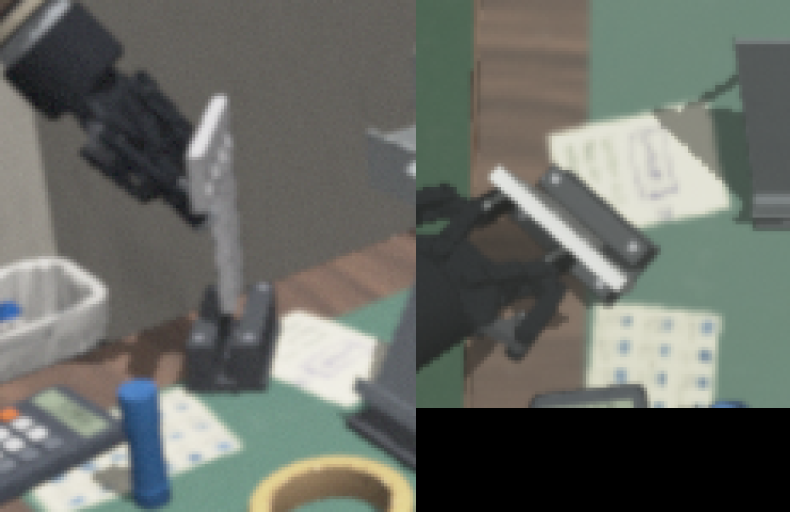

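```bash
python3 - <<'E'
from h import *
r,t=slot(.055)
def pr(n,l):
    p=proj(n,r.apply(np.array(l)/1000)+t)[0]
    return ((p-[180,130]+.5)*3.4-.5+[416,0] if n=="top" else (p-[190,100]+.5)*3.2-.5).round(0)
for n in("top","scene"):
    for l in [(-5,26,150),(5,26,150),(-5,-84,150),(5,-84,150),(-5,-84,110),(5,-84,110),(-5,-26,0),(5,-26,0),(5,26,0),(5,15,124),(5,-69,124)]: print(n,l,pr(n,l))
E
```

```text
top (-5, 26, 150) [481. 179.]
top (5, 26, 150) [492. 167.]
top (-5, -84, 150) [610. 291.]
top (5, -84, 150) [620. 279.]
top (-5, -84, 110) [622. 296.]
top (5, -84, 110) [632. 284.]
top (-5, -26, 0) [595. 256.]
top (5, -26, 0) [604. 246.]
top (5, 26, 0) [552. 202.]
top (5, 15, 124) [516. 185.]
top (5, -69, 124) [611. 268.]
scene (-5, 26, 150) [210.  96.]
scene (5, 26, 150) [224.  96.]
scene (-5, -84, 150) [184. 153.]
scene (5, -84, 150) [200. 152.]
scene (-5, -84, 110) [191. 209.]
scene (5, -84, 110) [206. 209.]
scene (-5, -26, 0) [219. 314.]
scene (5, -26, 0) [233. 314.]
scene (5, 26, 0) [242. 282.]
scene (5, 15, 124) [225. 135.]
scene (5, -69, 124) [207. 181.]
```

```bash
python3 - <<'E'
import numpy as np,cv2
a=np.load("scene1.npz")["pixels"][120:225,230:300,::-1]; b=np.load("top1.npz")["pixels"][172:222,195:255,::-1]
a=cv2.resize(a,None,fx=5.5,fy=5.5,interpolation=3); b=cv2.resize(b,None,fx=6.5,fy=6.5,interpolation=3)
w=np.zeros((578,790,3),np.uint8); w[:a.shape[0],:385]=a[:578]; w[:325,400:790]=b
cv2.imwrite("pics/g4.png",w)
E
```

```text
(no output)
```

View pics/g4.png

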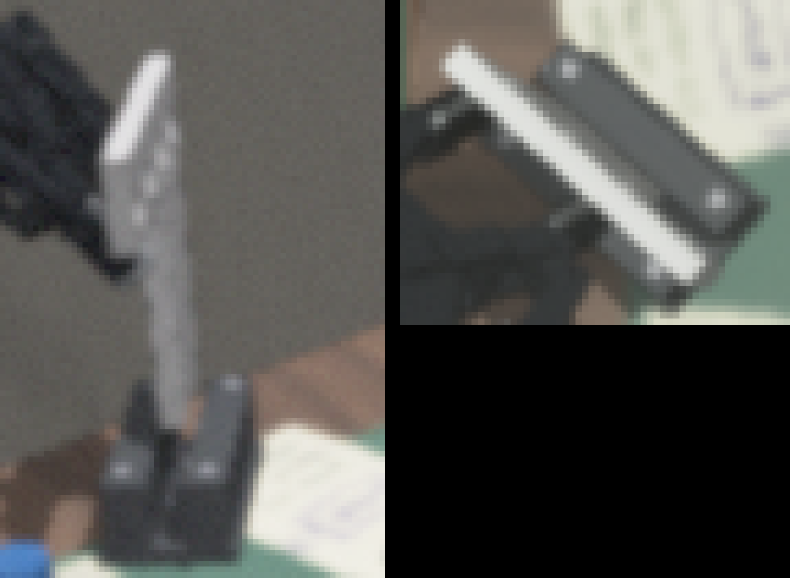

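Compared with the prediction, the foot sits within about 1 mm, the top leans about 1–1.5° forward, and the plate has shifted about −3 mm along y. That fits the slot once corrected by −1 mm, so I insert gently.

```bash
python3 - <<'E'
from h import *
from station import ctrl
th=np.radians(50); off=slot(0)[0].apply([-.001,0,0])
g=lambda z:tool(*slot(z),th,1)[0]+off
z0=g(.055)[2]-.055
ctrl.line_to(g(.046),feed=.06)
f0=ctrl.read_state()["force"]
hit=ctrl.line_to(g(.004),feed=.03,max_force=5)
s=ctrl.read_state(); print(hit,"foot z",s["tool_pos"][2]-z0,s["force"]-f0,s["t"])
E
```

```text
True foot z 0.01067811147545894 [-0.74291039  0.25442731  8.65178863] 11.775
```

```bash
python3 - <<'E'
from h import *
from station import ctrl
ctrl.grip(.068)
s=ctrl.read_state(); p=s["tool_pos"]; zt=R.from_rotvec(s["eef_rot"]).apply([0,0,1])
p=p+slot(0)[0].apply([-.035,0,0]); ctrl.line_to(p,feed=.08)
p=p-zt*.1+np.array([0,0,.06]); ctrl.line_to(p,feed=.2)
s=ctrl.read_state(); print(s["t"],s["opening"],s["force"])
for n in("scene","top"):
    c=ctrl.camera(n); np.savez(n+"2.npz",**c)
a=np.load("scene2.npz")["pixels"][130:235,230:300,::-1]; b=np.load("top2.npz")["pixels"][172:222,195:255,::-1]
a=cv2.resize(a,None,fx=5.5,fy=5.5,interpolation=3); b=cv2.resize(b,None,fx=6.5,fy=6.5,interpolation=3)
w=np.zeros((578,790,3),np.uint8); w[:a.shape[0],:385]=a[:578]; w[:325,400:790]=b
cv2.imwrite("pics/g5.png",w)
for sg in(1,-1):
    Rt=R.from_euler("z",-.722)*R.from_matrix(np.c_[[0,sg,0],[sg,0,0],[0,0,-1]])
    print(ctrl.inverse_kinematics(BL*[1,1,0]+[0,0,.144],Rt.as_rotvec()),ctrl.inverse_kinematics(BL*[1,1,0]+[0,0,.26],Rt.as_rotvec()))
    for st in(0,np.pi):
        Rh=R.from_euler("z",-.1454+st)*R.from_matrix(np.c_[[0,sg,0],[sg,0,0],[0,0,-1]])
        print(" ",st,ctrl.inverse_kinematics([.59,-.08,.21],Rh.as_rotvec()))
E
```

```text
13.6 0.06812091664019812 [ 0.01425809 -0.43207776 -0.1378364 ]
[ 5.21809953e-01  5.30485539e-01  1.80261740e+00 -8.88178420e-16
  8.08489710e-01  1.24380995e+00] [ 5.21809953e-01  3.98810704e-01  1.69377958e+00 -8.88178420e-16
  1.04900237e+00  1.24380995e+00]
  0 [-0.18568352  0.44178072  1.76225577  0.          0.93755617 -0.04028352]
  3.141592653589793 None
[ 5.21809953e-01  5.30485539e-01  1.80261740e+00 -4.44089210e-16
  8.08489710e-01 -1.89778270e+00] [ 0.52180995  0.3988107   1.69377958  0.          1.04900237 -1.8977827 ]
  0 None
  3.141592653589793 [-0.18568352  0.44178072  1.76225577  0.          0.93755617 -0.04028352]
```

View pics/g5.png

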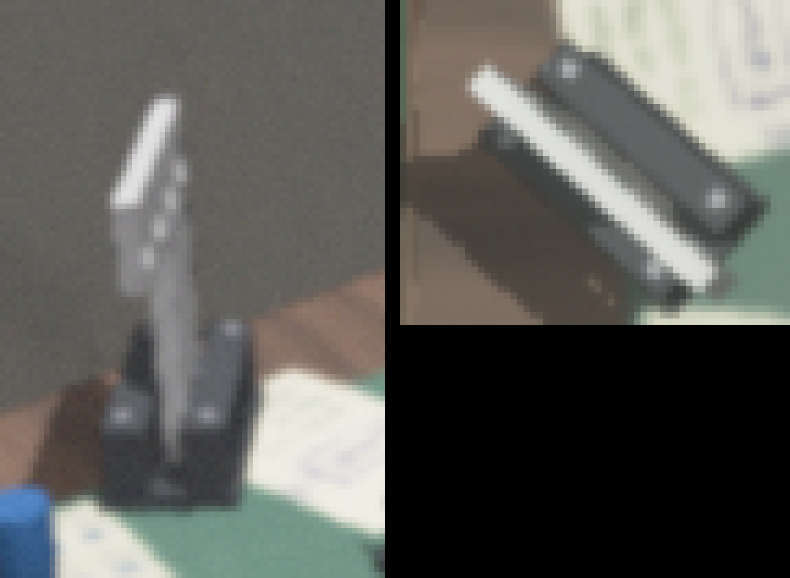

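The plate stands in the slot nearly upright: top edge from (477,75) to (706,280) in the top crop. Now I fit its pose.

```bash
cat > m2.py <<'E'
from h import *
T=lambda u,v:("top",np.array([195+(u-400+.5)/6.5-.5,172+(v+.5)/6.5-.5]))
S=lambda u,v:("scene",np.array([230+(u+.5)/5.5-.5,130+(v+.5)/5.5-.5]))
mk=lambda L:[(*a,np.array(b)/1000) for a,b in L]
L=mk([(T(467,85),(-5,26,150)),(T(487,65),(5,26,150)),(T(696,291),(-5,-84,150)),(T(717,268),(5,-84,150)),
 (S(155,97),(-5,26,150)),(S(180,97),(5,26,150)),(S(112,205),(-5,-84,150)),(S(137,206),(5,-84,150)),(S(120,290),(-5,-84,110)),
 (S(180,168),(5,15,124)),(S(148,258),(5,-69,124))])
pose=lambda p:(R.from_euler("z",p[3])*R.from_euler("y",p[2]),np.array([p[0],p[1],.010]))
x,r=fit(L,pose,[.506,.326,0,-.72]); 
if __name__=="__main__": print(x.round(4),r.round(1).tolist(), R.from_euler("z",-.722).inv().apply([x[0]-BL[0],x[1]-BL[1],0]))
E
python3 m2.py
```

```text
[ 0.5056  0.3287  0.0225 -0.7306] [[-0.0, -0.1], [-0.1, -0.3], [0.3, -0.2], [0.0, 0.0], [0.1, 0.4], [-0.2, 0.4], [-0.2, 0.0], [-0.0, -0.1], [-0.1, 1.4], [-0.1, -0.4], [-0.0, -1.5]] [-0.00222556  0.00162476  0.        ]
```

```bash
python3 - <<'E'
from h import *
def P(n): c=C[n]; return c["K"]@np.c_[cv2.Rodrigues(c["rvec"])[0],c["tvec"].reshape(3)]
# lamp ends: left end near corners, right end
for a,b in (((391,303),(217,27)),((391,303),(219,50)),((413,333),(217,27)),((413,333),(219,50)),((562,208),(468,8)),((562,208),(472,30)),((573,238),(468,8))):
    X=cv2.triangulatePoints(P("top"),P("scene"),np.array(a,float).reshape(2,1),np.array(b,float).reshape(2,1))[:,0]; X=X[:3]/X[3]
    print(a,b,X.round(3),[np.abs(proj(n,X)-q).max().round(1) for n,q in(("top",a),("scene",b))])
E
```

```text
(391, 303) (217, 27) [0.288 0.    0.474] [np.float64(9.6), np.float64(9.5)]
(391, 303) (219, 50) [ 0.284 -0.004  0.45 ] [np.float64(9.2), np.float64(9.4)]
(413, 333) (217, 27) [ 0.259 -0.034  0.479] [np.float64(1.3), np.float64(1.3)]
(413, 333) (219, 50) [ 0.255 -0.04   0.457] [np.float64(0.8), np.float64(0.9)]
(562, 208) (468, 8) [ 0.423 -0.233  0.497] [np.float64(5.2), np.float64(6.6)]
(562, 208) (472, 30) [ 0.422 -0.242  0.48 ] [np.float64(6.5), np.float64(8.7)]
(573, 238) (468, 8) [ 0.387 -0.25   0.498] [np.float64(0.7), np.float64(1.0)]
```

```bash
python3 - <<'E'
from m2 import *
from station import ctrl
Rt=R.from_euler("z",x[3])*R.from_matrix(np.c_[[0,1,0],[1,0,0],[0,0,-1.]])
r,t=pose(x); g=r.apply([0,.008,.134])+t; g[2]=.144; print(g)
up=g+[0,0,.13]
q=ctrl.read_state(); ctrl.grip(.055,90)
ctrl.move_pose(up,Rt.as_rotvec())
ctrl.line_to(g+[0,0,.03],feed=.15)
hit=ctrl.line_to(g,feed=.05,max_force=6); print(hit)
if not hit:
    ctrl.grip(.0,90); s=ctrl.read_state(); print(s["opening"],s["finger_force"],s["force"],s["tool_pos"]-g,s["t"])
    ctrl.line_to(g+[0,0,.06],feed=.08); ctrl.dwell(.2); s=ctrl.read_state(); print(s["opening"],s["force"],s["ft_torque"],s["t"])
E
```

```text
[0.5131859  0.33263788 0.144     ]
False
0.008475308805814279 88.46690981093616 [-0.88633357  0.99182696  6.87576609] [0.00023258 0.00021368 0.000417  ] 16.9417
0.008783705591815702 [-0.06210443  0.05237823 -1.70102719] [ 0.03116545 -0.04777843 -0.0330374 ] 18.0417
```

Regrasped from above and lifted (opening 8.5 mm, 88 N). Now over the rest to a pose in front of the rod, then a close look.

```bash
cat > hang.py <<'E'
from h import *
from station import ctrl
ST=np.array([.5975,-.0798,-.1454])
HO=np.array([0,-.021,-.010]) # hole_3 from TCP in plate axes
def hp(sx,z,st=ST,dy=0.):  # TCP for hole centre at stand (sx,dy,z)
    r=R.from_euler("z",st[2]); return np.array([st[0],st[1],z])+r.apply(np.array([sx,dy,0])-HO)
def hr(st=ST): return (R.from_euler("z",st[2])*R.from_matrix(np.c_[[0,1,0],[1,0,0],[0,0,-1.]])).as_rotvec()
E
python3 - <<'E'
from hang import *
s=ctrl.read_state(); p=s["tool_pos"]; ctrl.line_to([p[0],p[1],.37],feed=.2)
ctrl.move_pose(hp(-.09,.37),hr()); ctrl.line_to(hp(-.09,.2),feed=.15); ctrl.dwell(.3)
s=ctrl.read_state(); print(s["t"],s["opening"],s["force"],s["tool_pos"],hp(-.09,.2))
for n in("scene","top"):
    c=ctrl.camera(n); np.savez(n+"3.npz",**c)
hole=np.array(s["tool_pos"])+R.from_euler("z",ST[2]).apply(HO)
print(proj("scene",hole),proj("top",hole))
def crop(im,c,f):
    h,w=300/f,400/f; x0,y0=int(c[0]-w/2),int(c[1]-h/2); print(x0,y0,f)
    return cv2.resize(im[y0:y0+int(np.ceil(h))+1,x0:x0+int(np.ceil(w))+1,::-1],None,fx=f,fy=f,interpolation=3)[:300,:400]
W=np.vstack([np.hstack([crop(np.load("top0.npz")["pixels"],(396,145),5),crop(np.load("scene0.npz")["pixels"],(430,182),5)]),
 np.hstack([crop(np.load("top3.npz")["pixels"],(385,175),4),crop(np.load("scene3.npz")["pixels"],proj("scene",hole)[0]+[0,15],4)])])
cv2.imwrite("pics/g6.png",W)
E
```

```text
22.0167 0.008585855538595078 [-0.34257132 -0.77481372 -2.86759645] [ 0.51165744 -0.04603854  0.21036806] [ 0.51149233 -0.04598165  0.21      ]
[[387.94843127 195.11887797]] [[390.19541596 185.39152779]]
356 115 5
390 152 5
335 137 4
337 172 4
```

View pics/g6.png

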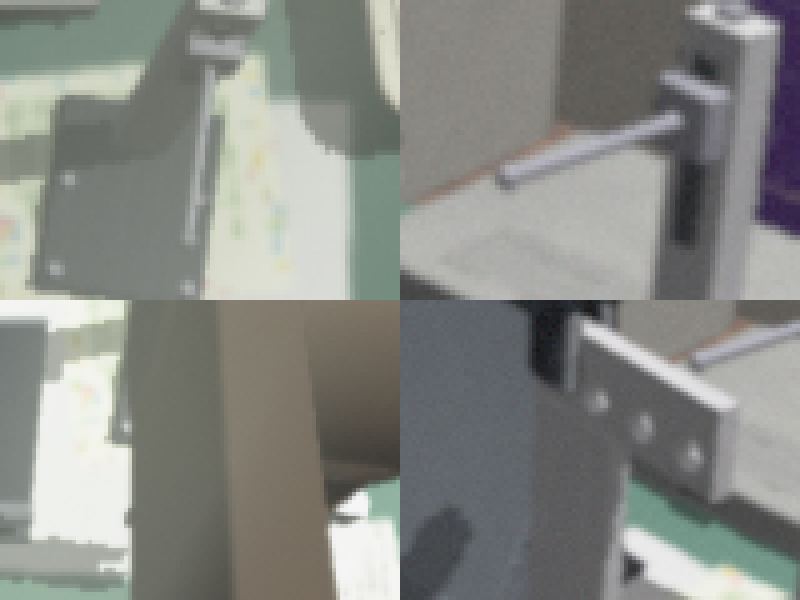

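The composite shows, in panel-local pixels: rod tip at top (190,239) and scene (104,177), and, with the plate in hand, holes 3, 2 and 1 at (197,101), (241,128) and (289,155). Now I solve the rod line and the plate offset together.

```bash
cat > m3.py <<'E'
from hang import *
px=lambda n,o,f,u,v:(n,np.array(o)+(np.array([u,v])+.5)/f-.5)
T=lambda u,v:px("top",(356,115),5,u,v); S=lambda u,v:px("scene",(390,152),5,u,v); G=lambda u,v:px("scene",(337,172),4,u,v)
mk=lambda L:[(*a,np.array(b)/1000) for a,b in L]
rod=mk([(T(190.5,239),(-40,0,200)),(T(211,72),(39,0,200)),(S(104,177),(-40,0,200)),(S(280,119),(39,0,200))])
x,r=fit(rod,yaw,[.5975,-.08,-.145]); print("rod",x.round(4),r.round(1).tolist())
tcp=np.array([.51166,-.04604,.21037])
Ls=mk([(G(197,101),(-5,-13,124)),(G(241,128),(-5,-41,124)),(G(289,155),(-5,-69,124)),(G(322,112),(-5,-84,150)),(G(310,202),(-5,-84,110)),(G(338,102),(5,-84,150))])
pp=lambda p:(R.from_euler("z",ST[2])*R.from_euler("x",p[2]),tcp+R.from_euler("z",ST[2]).apply([0,p[0]-.008,p[1]-.134]))
y,r=fit(Ls,pp,[0,0,0]); print("plate dy,dz,roll",y.round(4),r.round(1).tolist())
y2,r=fit(Ls,lambda p:pp([p[0],p[1],0]),[0,0.]); print("no roll",y2.round(4),r.round(1).tolist())
E
python3 m3.py
```

```text
rod [ 0.5977 -0.0808 -0.1723] [[-1.1, 0.6], [-0.3, -0.5], [0.6, 0.4], [0.0, 0.9]]
plate dy,dz,roll [-0.0016 -0.002  -0.0164] [[-0.6, -0.1], [-0.2, -0.2], [-0.2, 0.1], [-0.4, -0.4], [0.7, 0.3], [0.6, 0.2]]
no roll [ 0.0006 -0.001 ] [[-0.6, -0.5], [-0.3, -0.4], [-0.2, 0.1], [-0.3, -0.2], [0.6, 0.4], [0.7, 0.5]]
```

```bash
cat > ins.py <<'E'
from hang import *
st=np.array([.5976,-.0808,-.155]); rs=R.from_euler("z",st[2])
ctrl.line_to(hp(-.06,.2007,st),frame=hr(st),feed=.1); ctrl.dwell(.2)
f0=ctrl.read_state()["force"]; t0=ctrl.read_state()["t"]
for dy,dz in[(0,0),(-.0015,0),(.0015,0),(0,.0015),(0,-.0015),(-.0025,.001),(.0025,.001),(-.0025,-.001),(.0025,-.001)]:
    ctrl.line_to(hp(-.054,.2007+dz,st,dy),feed=.05)
    hit=ctrl.line_to(hp(-.022,.2007+dz,st,dy),feed=.03,max_force=3)
    s=ctrl.read_state(); sx=rs.inv().apply(s["tool_pos"]-hp(0,.2,st))[0]
    print((dy,dz),hit,"sx",round(sx,4),rs.inv().apply(s["force"]-f0).round(2),round(s["t"],1))
    if sx>-.030 or s["t"]>t0+14: break
E
python3 ins.py
```

```text
(0, 0) False sx -0.0222 [-0.54  0.25 -1.42] 24.3
```

The rod went through without contact. Moving on along it, then tugging down while watching the force.

```bash
python3 - <<'E'
from hang import *
st=np.array([.5976,-.0808,-.155]); 
print(ctrl.line_to(hp(-.010,.2007,st),feed=.04,max_force=4)); ctrl.dwell(.2)
f0=ctrl.read_state()["force"]; print("f0",f0)
for d in(.003,.006,.010,.014,.018,.020):
    ctrl.line_to(hp(-.010,.2007-d,st),feed=.02); ctrl.dwell(.15)
    s=ctrl.read_state(); print(d,(s["force"]-f0).round(2),s["ft_torque"].round(3),round(s["opening"],4),round(s["tool_pos"][2],4),round(s["t"],1))
ctrl.dwell(.5)
for n in("scene",):
    c=ctrl.camera(n); np.savez(n+"4.npz",**c)
E
```

```text
False
f0 [-0.0690901  -0.12977251 -2.69604153]
0.003 [-1.17  0.06  0.92] [ 0.056 -0.042 -0.043] 0.0086 0.2077 25.4
0.006 [0.74 0.21 1.04] [0.106 0.056 0.027] 0.0086 0.2047 25.8
0.01 [-0.14  1.11  2.07] [ 0.137  0.026 -0.094] 0.0088 0.2008 26.3
0.014 [0.61 1.35 5.13] [ 0.149 -0.116 -0.015] 0.0084 0.1968 26.8
0.018 [1.58 1.57 5.33] [ 0.199 -0.228  0.116] 0.0084 0.1928 27.3
0.02 [0.5 1.9 7.8] [ 0.271 -0.124 -0.002] 0.0086 0.1908 27.7
```

```bash
python3 - <<'E'
from hang import *
st=np.array([.5976,-.0808,-.155])
ctrl.line_to(hp(-.010,.2007-.0092,st,.001),feed=.02); ctrl.dwell(.3)
F=[]
for _ in range(8): ctrl.dwell(.03); F.append(ctrl.read_state()["force"])
print(np.mean(F,0).round(2),np.std(F,0).round(2),ctrl.read_state()["t"])
E
```

```text
[-0.34  0.24 -0.42] [0.4  0.54 0.25] 29.5167
```

Net force is about zero, so the hook is carrying the plate. Releasing gently.

```bash
python3 - <<'E'
from hang import *
st=np.array([.5976,-.0808,-.155])
for o in(.012,.016,.022,.032): ctrl.grip(o,20)
ctrl.dwell(.3); s=ctrl.read_state(); print(s["opening"],s["force"],s["t"])
p=s["tool_pos"]; print(ctrl.line_to(p+[0,0,.05],feed=.05,max_force=4)); 
ctrl.line_to(p+[0,0,.16],feed=.12)
p=ctrl.read_state()["tool_pos"]; ctrl.line_to(p+[-.06,.12,.0],feed=.2)
fr=[]
for i in range(5):
    fr.append(ctrl.camera("scene")["pixels"].astype(int)); ctrl.dwell(.4)
np.savez("fin.npz",s=fr[-1],t=ctrl.camera("top")["pixels"])
roi=[f[150:300,360:480] for f in fr]
print([np.abs(cv2.GaussianBlur((b-a).astype(np.float32),(5,5),0)).max().round(1) for a,b in zip(roi,roi[1:])],ctrl.read_state()["t"])
E
```

```text
0.03211344518635954 [-0.28345097  0.12976408  0.56211327] 30.7417
False
[np.float32(3.8), np.float32(4.5), np.float32(3.8), np.float32(3.2)] 36.0833
```

```bash
python3 - <<'E'
from hang import *
from scipy.optimize import minimize
st=np.array([.5976,-.0808,-.155]); f=np.load("fin.npz")
d=np.abs(cv2.GaussianBlur(f["s"].astype(np.float32)-C["scene"]["pixels"].astype(np.float32),(3,3),0)).max(2)
m=np.zeros(d.shape,np.uint8); m[140:300,350:470]=(d[140:300,350:470]>22)
nl,lab,stt,_=cv2.connectedComponentsWithStats(m); k=1+np.argmax(stt[1:,4]); m=(lab==k).astype(np.uint8); print("blob",stt[k])
leg=np.array([(x,y,z) for x in(-5,5) for y in(-26,26) for z in(0,112)])/1000.; bar=np.array([(x,y,z) for x in(-5,5) for y in(-84,26) for z in(110,150)])/1000.
def mask(p): # stand x, rodz, roll, dy about contact point (hole_3 top)
    r=R.from_euler("z",st[2])*R.from_euler("x",p[2]); o=np.array([st[0],st[1],p[1]])+R.from_euler("z",st[2]).apply([p[0],p[3],0])
    w=np.zeros(m.shape,np.uint8)
    for L in(leg,bar):
        q=proj("scene",r.apply(L-[0,-.013,.131])+o); cv2.fillConvexPoly(w,cv2.convexHull((q*16).round().astype(np.int32)),1,shift=4)
    return w
def cost(p):
    w=mask(np.array(p)); return 1-(w&m).sum()/(w|m).sum()
b=minimize(cost,[-.01,.198,0,0],method="Nelder-Mead",options=dict(initial_simplex=[[-.01,.198,0,0],[0,.198,0,0],[-.01,.203,0,0],[-.01,.198,.06,0],[-.01,.198,-.03,.004]]))
print(b.x.round(4),"IoU",1-b.fun, "level IoU",1-cost([-.01,.198,0,0]))
for roll in(-.1,-.05,-.025,0,.025,.05,.1): print(roll,round(1-cost([b.x[0],b.x[1],roll,b.x[3]]),3))
# bystanders: change near each in scene/top
for n,k,boxes in(("scene","s",dict(tape=(235,285,262,325),glue=(212,262,222,248),eraser=(285,302,305,342),notes=(298,345,374,428))),("top","t",dict(notes=(192,232,388,424),eraser=(220,244,342,370),tape=(204,250,290,338)))):
    g=np.abs(cv2.GaussianBlur(f[k].astype(np.float32)-C[n]["pixels"].astype(np.float32),(5,5),0)).max(2)
    print(n,{q:float(np.percentile(g[a:b_,c:e],95).round(1)) for q,(a,b_,c,e) in boxes.items()})
E
```

```text
blob [ 404  166   54   56 1766]
[-0.0106  0.2017 -0.0203  0.0016] IoU 0.5715292459478506 level IoU 0.5494619923637626
-0.1 0.541
-0.05 0.559
-0.025 0.567
0 0.569
0.025 0.567
0.05 0.561
0.1 0.539
scene {'tape': 1.7000000476837158, 'glue': 61.5, 'eraser': 1.899999976158142, 'notes': 1.600000023841858}
top {'notes': 55.599998474121094, 'eraser': 57.79999923706055, 'tape': 66.69999694824219}
```

```bash
python3 - <<'E'
from hang import *
f=np.load("fin.npz"); s=f["s"].astype(np.uint8); st=np.array([.5976,-.0808,-.155])
r=R.from_euler("z",st[2]); o=np.array([st[0],st[1],.197])+r.apply([-.0106,0,0])
q=proj("scene",r.apply(np.array([(0,26,150),(0,-84,150)])/1000-[0,-.013,.131])+o); print("pred top edge",q.round(1).tolist())
d=s.astype(int).min(2); d0=C["scene"]["pixels"].astype(int).min(2)
M=((d-d0>30)&(d>170)); M[:150]=0;M[240:]=0;M[:,:395]=0;M[:,470:]=0
v,u=np.nonzero(M); print(len(u),u.min(),u.max(),v.min(),v.max())
pf=cv2.fitLine(np.c_[u,v].astype(np.float32),cv2.DIST_HUBER,0,.01,.01).ravel()
print("obs slope",pf[1]/pf[0],"at",pf[2:],"pred slope",(q[1]-q[0])[1]/(q[1]-q[0])[0],"pred v",np.interp(pf[2],q[:,0],q[:,1]))
for roll in(-.05,.05):
    rr=r*R.from_euler("x",roll); k=proj("scene",rr.apply(np.array([(0,26,150),(0,-84,150)])/1000-[0,-.013,.131])+o); print(roll,(k[1]-k[0])[1]/(k[1]-k[0])[0])
def blue(im):
    im=im.astype(int)[200:275,200:262]; v,u=np.nonzero((im[...,2]-im[...,0]>60)); return len(u),u.mean().round(2),v.mean().round(2),v.max()
print("glue",blue(C["scene"]["pixels"]),blue(s))
E
```

```text
pred top edge [[409.7, 167.0], [456.8, 190.7]]
189 408 457 167 189
obs slope 0.45146322 at [433.02432 178.04172] pred slope 0.5028073765531432 pred v 178.72384679120825
-0.05 0.43538057127414626
0.05 0.5710435886154539
glue (331, np.float64(34.95), np.float64(36.51), np.int64(56)) (340, np.float64(34.99), np.float64(36.67), np.int64(57))
```

```bash
python3 -c "
from station import ctrl
print(ctrl.read_state()['t'],ctrl.close_job())"
```

```text
the job is handed in; nothing more can be done
36.0833 None
```

The plate hangs by hole 3, still and within about 2° of level by the camera, after standing in the slot and a tug of about 16 mm (judged from force and travel); the small things show no sign of having moved, though the final top view was blocked, and the job was handed in at 36 s.

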